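# Third hand for a hanging batten: set the sliding stop, then press the batten against it

## Task

Turn the knob on the jig until the pointer of the sliding stop lines up with the brass mark, and let go of the knob. Then lay the wooden batten flat on the back of the picture panel in the jig, square to the sprung stop pad and centred on it, and press its end against the pad with a steady force of about 10 newtons, never so hard that the pad's spring bottoms out. Finish while still holding it pressed there, so that a helper can screw it down, and leave the wood offcut, the glue bottle and the brush mug where they stand.

Things in the scene. Friction and masses are not known exactly. Their poses are not given: they have to be found in the camera images.
- jig: Fixture fixed to the table. Origin at table level; +x is the pressing direction (towards the stop), +y to the left of it, z up. Plywood base 12 mm thick, x -200..+90, y -170..+140 mm. An aluminium beam runs along y behind the panel: x -5..+45 mm, top 36 mm above the table. On it slides the stop carriage, a steel block 50 mm wide in y, top 59 mm above the table.
- panel_mid (a point): Middle of the upper side of the grey picture panel that lies face down in the jig, fixed, 20 mm above the table; axes as the jig, at jig (-101, +20) mm. It measures 178 mm in x, 215 mm in y. Three steel turn buttons at its corners (jig x,y = -170,-92; -170,+129; -30,+129 mm) stand 24 mm above the table and reach 10 mm onto it.
- knob_grip (a point): On the axis of the black bar knob on the beam, 73 mm above the table, at jig (+20, -115) mm. Its bar is 42 mm long, 14 mm thick, 48 to 80 mm above the table, over a disc of 44 mm and a foot of 68 mm diameter. x axis along the bar (along jig x at knob value 0). Grip it across the bar from above; it turns about the vertical, stiff (0.12 N m), and stays where left.
- knob (a joint): Angle of the knob, rad, 0 to 4, growing clockwise seen from above. Each rad clockwise moves the stop carriage with its pad and pointer 10 mm along jig +y (rack and pinion); counter-clockwise moves it back.
- pointer_tip (a point): Tip of the dark steel pointer, 3 mm wide, that sticks out of the back (+x side) of the stop carriage, 50 mm above the table. It moves along jig y with the carriage, always in line with the middle of the stop pad.
- mark_tip (a point): Tip of the 3 mm wide finger of the fixed brass mark at the rear edge of the jig, axes as the jig, 50 mm above the table. The pointer is aligned when both tips have the same y in the jig frame; they then face each other, 3 mm apart along x. At the start the pointer lies 7 to 24 mm on the -y side of the mark.
- stop_pad: Steel pad on the carriage's front, facing jig -x: 50 mm wide in y, 20 to 54 mm above the table, 8 mm thick; axes as the jig. Origin in the middle of the face that the batten is pressed against, 34 mm above the table. Sprung along +x: unpressed its origin is at jig x = -40 mm; it gives 1 mm per newton, no preload (10 N = 10 mm), and bottoms out at 20 mm.
- batten_center (a point): Centre of the loose batten: plain pale wood bar 120 x 36 x 24 mm (x along its length, y its width, z up; both ends alike), about 60 g, two dark screw heads flush in its top 45 mm either side of the middle. Lies flat on the table at the start, its centre 12 mm above it. Lying on the panel its centre is 32 mm above the table.
- offcut_center (a point): Centre of a loose offcut of the same wood, 66 x 60 x 24 mm, to be left alone. It and the batten lie to the left of the jig and may be in either place.
- glue: White glue bottle, 52 mm diameter, 140 mm tall, origin under it; leave alone.
- brush_mug: White mug of brushes, 76 mm diameter, 185 mm tall overall, origin under it; leave alone.
Mind the look-alikes: they are no part of the job. Leave any pink look-alike of the part that bears batten_center alone.

How it is judged:
By the outcome, as a careful person would: the job done as asked, in the order asked, and still so for the second after the job is handed in, while the arm keeps its last pose, push and grip.
It also fails if it takes over 67 s, if anything falls off the work surface, if the arm or the gripper's body presses on something with over 40 N, if the wrist force passes 120 N, or if a joint passes its speed limit or range.

## Robot

A 7-joint arm with a two-finger parallel gripper is mounted at the origin on the work surface. World frame = base frame: x ahead of the robot, y to its left, z up, the work surface at z = 0. Lengths are in m, angles in degrees, forces in N, time in s.
With the tool pointing down it reaches from about 0.35 to 0.775 m from the base axis. Payload 3.1 kg.
Tool frame: the origin (TCP) lies midway between the tips of the shut fingers; the grasp point (between the pads) lies 19 mm behind it; z points along the fingers, y is the line along which they close (so a half turn about z gives the same grasp; the last joint's range is limited). The gripper opens to 85 mm and grips with 20 to 120 N. Pads are 22 mm wide; open, the fingers measure 114 mm over their backs; the gripper's body (76 mm by 85 mm) begins 54 mm behind the grasp point. The pads swing forward as they close: fully open they stand 13 mm farther back than shut.
Start: joints at [67.684, 17.813, 0.802, 86.603, -0.252, 75.585, -1.558], TCP at [0.187, -0.517, 0.231] pointing down, gripper open.
Joint ranges: [-154.91, 154.91], [-16.99, 109.72], [-72.82, 74.43], [7.12, 147.25], [-82.49, 262.49], [11.32, 116.49], [-174.64, 174.64]. Speed limits (degrees/s): [159.86, 159.86, 180, 180, 180, 180, 180].

## Interface

Orientations are given as [roll, pitch, yaw] about the fixed x, y, z axes, in that order (R = Rz(yaw) Ry(pitch) Rx(roll)).
In Python, from plant import sense, capture, hand_in gives the robot as it stands.
- The arm moves only by the shell command python3 -m handwheel 'ROWS' [FORCE]. ROWS is JSON, a list of rows, each a list of 7 numbers: the turn, a rotation vector about the tool's x, y, z in units of 5 degrees (1.0 is 5 degrees), then the shift along the tool's x, y, z in units of 25 mm (1.0 is 25 mm), then the closure, from 0 (fully open) to 1 (shut). A call has 1 to 10 rows; each row shifts and turns the commanded pose from where the row before left it, along the tool's axes as they then stand; what a row does not reach is not made up. A row lasts 1/12 s, in which the tool goes at most 41.7 mm and 7.16 degrees, less where a joint would pass 70% of its speed; a pose out of reach is approached as far as the arm can. A call is refused whole if a number of a shift passes 1 or a number of a turn 1, either way. A call with a gripper value outside its range is refused whole. The fingers move at their own pace and stop on an object; FORCE is the grip in N (left out, the last holds). Time passes only in rows, so rows that do not move let the fingers close. It gives the time, the measured TCP pose, the force, the opening and the grip force at its end, in the units of the state.
- sense(): the state, without advancing time (a new reading comes with each control period).
- capture(name): name is "scene" or "top" or "wrist"; returns a dict with "color" (480x640x3 uint8, red, green, blue), "vertical_fov" (degrees; the focal length in pixels is half the picture's height over the tangent of half this angle, whatever the lens; pixels are square), "cx", "cy" (the principal point, pixels), "R" (3x3) and "t" (3): a world point X has camera coordinates R X + t. Camera axes: x right, y down, z forward; pixel columns grow to the right and rows downward; lengths in m; the calibration is good to about 2 mm. A picture is of the moment at which its call begins. There is no depth.
- hand_in(): hands the job in; it is judged then, once.
The state is a dict: "clock": time; "qpos": joint angles; "joint_vel": joint speeds; "joint_torque": joint torques, N m; "tcp_pos": TCP position; "orientation": TCP orientation; "ft_force": force on the tool from outside, world axes, zero at the start; "ft_torque": the same for the moment, N m; "width": finger opening in m; "grip_force": force on a finger pad.
Only numpy, scipy, OpenCV 4.12 (cv2) and the standard library are available. Lean on these libraries where they do the work, as an engineer would, in place of code of your own. Each camera call takes 0.05 s, during which the arm holds its last target. There are 200 camera calls.

## Working session

There is one attempt and no reset: what is moved stays moved. The work goes in short steps, Python scripts to look and compute and a shell command to move; the robot and the scene stay as the last step left them, time stands still between calls to the robot, and variables do not carry over. Pictures are saved under pics/ and viewed, at most 10 in all, crops included, and the job is handed in when it is done.

```bash
mkdir -p pics; ls; python3 - <<'E'
from plant import sense,capture
import cv2,json,numpy as np
print(sense())
for n in("scene","top"):
    c=capture(n); cv2.imwrite(f"pics/{n}0.png",c["color"][...,::-1]); print(n,c["vertical_fov"],c["cx"],c["cy"],np.round(c["R"],4).tolist(),np.round(c["t"],4).tolist())
E
```

```text
pics
{'clock': 0.0, 'qpos': array([67.68489643, 17.85935461,  0.80344274, 86.69105548, -0.25146311,
       75.58490526, -1.55610262]), 'joint_vel': array([ 0.0477486 , -0.02305901, -0.00502441,  0.05591512,  0.08741844,
        0.05059923, -0.10236556]), 'joint_torque': array([ 2.30913847e-04, -3.79919314e+01,  1.45896091e-01, -2.30596197e+01,
        1.21013814e-02,  1.35267005e-02,  1.07187168e-05]), 'tcp_pos': array([ 0.18718733, -0.51639493,  0.23023789]), 'orientation': array([-1.79866597e+02,  6.61894780e-03,  1.99311055e+01]), 'ft_force': array([-0.2831527 ,  0.16780783, -0.69337978]), 'ft_torque': array([-0.00597687, -0.01275474,  0.01134633]), 'grip_force': 0.0, 'width': 0.08551490181792858}
scene 51.007931916123255 317.53065544706914 240.73850824815094 [[0.7136, 0.7004, 0.0141], [0.591, -0.5912, -0.5488], [-0.376, 0.4, -0.8358]] [-0.4313, -0.1966, 1.6908]
top 55.66344790406533 317.33209860022663 241.25622735412585 [[-0.0187, -0.9998, -0.0042], [-0.9826, 0.0192, -0.1845], [0.1846, 0.0007, -0.9828]] [0.1071, 0.5174, 1.1249]
```

View pics/scene0.png

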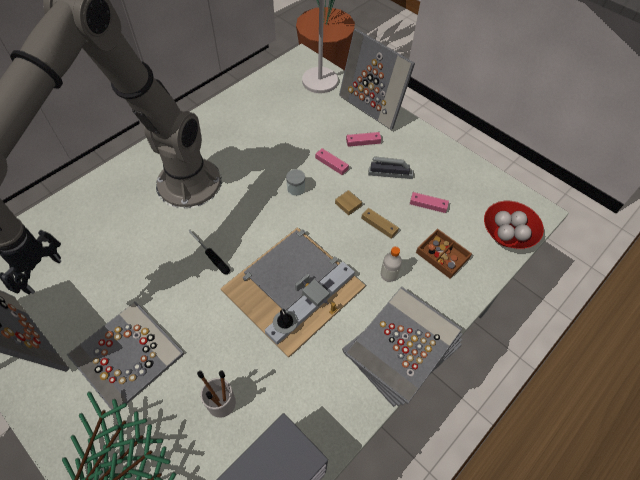

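View pics/top0.png

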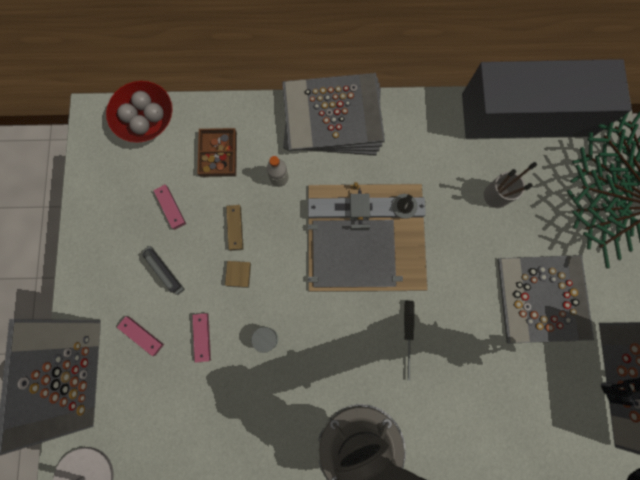

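The scene shows the jig at about (293,290), with the tan bar at (380,222) and the tan offcut at (348,202).

Candidates for the batten in the top view:
- tan bar with two screw heads (235,228)
- pink bars (169,206), (139,335) and (201,337)
- tan offcut (237,273), which is short

I choose the tan bar at (235,228) and will check it in a close crop.

```bash
cat > h.py <<'E'
import numpy as np,cv2
from plant import sense,capture
from scipy.spatial.transform import Rotation as Ro
def f(c): return 240/np.tan(np.radians(c["vertical_fov"]/2))
def ray(c,u,v,z):
    R,t=np.array(c["R"]),np.array(c["t"]); o=-R.T@t
    d=R.T@np.array([(u-c["cx"])/f(c),(v-c["cy"])/f(c),1]); return o+d*(z-o[2])/d[2]
def proj(c,X):
    p=np.array(c["R"])@X+c["t"]; return np.array([c["cx"]+f(c)*p[0]/p[2],c["cy"]+f(c)*p[1]/p[2]])
def mask(c,lo,hi,roi=None):
    m=cv2.inRange(cv2.cvtColor(c["color"],cv2.COLOR_RGB2HSV),np.array(lo),np.array(hi))
    if roi: k=np.zeros_like(m); x0,y0,x1,y1=roi; k[y0:y1,x0:x1]=1; m=m*k
    return m
def big(m): return max(cv2.findContours(m,cv2.RETR_EXTERNAL,cv2.CHAIN_APPROX_NONE)[0],key=cv2.contourArea)
def rect(c,cnt,z):
    P=np.array([ray(c,u,v,z)[:2] for u,v in cnt.reshape(-1,2)],np.float32)*1000
    return cv2.minAreaRect(P)
def togo(X,yaw=None):
    "rows needed (tool units) from the measured pose to world X"
    s=sense(); R=Ro.from_euler("xyz",s["orientation"],degrees=True)
    print("shift25",np.round(R.inv().apply(np.array(X)-s["tcp_pos"])/.025,2),end=" ")
    if yaw is not None:
        T=Ro.from_euler("xyz",[180,0,yaw],degrees=True); print("turn5",np.round(np.degrees((R.inv()*T).as_rotvec())/5,2),end=" ")
    print("t",round(s["clock"],2))
E
python3 - <<'E'
from h import *
c=capture("top")
for n,roi,z in(("batten",(215,195,255,255),.024),("offcut",(215,255,260,295),.024),("base",(295,175,440,300),.012)):
    m=mask(c,(8,70,50),(25,255,255),roi)
    if n=="base": m=cv2.morphologyEx(m,cv2.MORPH_OPEN,np.ones((3,3)))
    k=cv2.findNonZero(m) if n=="base" else big(m); print(n,cv2.boundingRect(k),rect(c,k,z),cv2.minAreaRect(k))
im=c["color"][170:300,200:440,::-1]
cv2.imwrite("pics/crop1.png",cv2.resize(im,None,fx=3.3,fy=3.3,interpolation=cv2.INTER_CUBIC))
print(np.round([proj(c,np.array([.45,y,z])) for y in(0,.1) for z in (0,.2)],1).tolist())
E
```

```text
batten (226, 205, 17, 45) ((566.9461059570312, 317.60284423828125), (121.10919189453125, 38.79985427856445), 4.318015098571777) ((233.9758758544922, 227.08966064453125), (44.33512878417969, 14.621783256530762), 86.633544921875)
offcut (225, 261, 26, 26) ((442.796630859375, 307.31689453125), (61.79953384399414, 64.70567321777344), 85.08341217041016) ((237.2517547607422, 273.47930908203125), (23.834054946899414, 24.83060073852539), 4.763641834259033)
base (308, 182, 119, 109) ((541.105224609375, -32.830963134765625), (309.3128662109375, 294.4097900390625), 89.14485931396484) ((366.9999694824219, 235.99996948242188), (117.99998474121094, 107.99998474121094), -0.0)
[[354.5, 269.6], [361.3, 258.5], [316.8, 270.3], [316.4, 259.4]]
```

View pics/crop1.png

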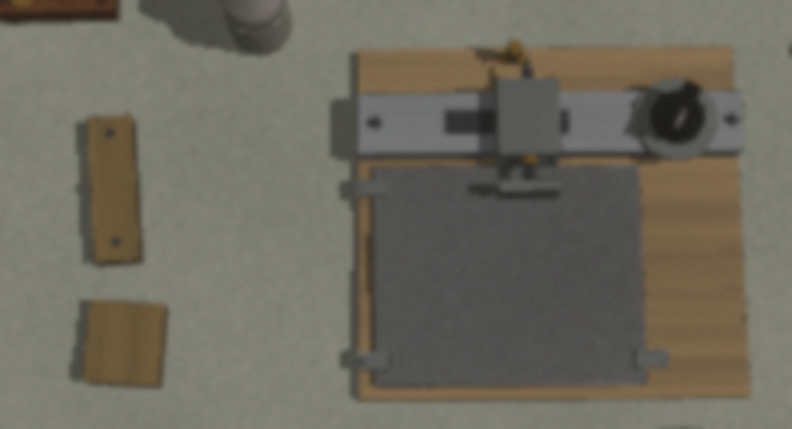

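The crop confirms a plain tan bar with two dark screws at (112,190), while the offcut is at (125,343). The pointer (528,70) is to the right (-y) of the brass mark (513,50), and the bar knob is at (680,115), turned about 30° clockwise. Next I move to above the jig for a wrist view.

```bash
python3 -m handwheel '[[0,0,0,0.5,-0.25,-0.2,0],[0,0,0,1,-0.5,-0.2,0],[0,0,0,1,-0.5,-0.2,0],[0,0,0,1,-0.5,-0.2,0],[0,0,0,1,-0.5,-0.2,0],[0,0,0,1,-0.5,-0.2,0],[0,0,0,1,-0.5,-0.2,0],[0,0,0,1,-0.5,-0.2,0],[0,0,0,1,-0.5,-0.2,0],[0,0,0,1,-0.5,-0.2,0]]'
python3 -m handwheel '[[0,0,0,1,-0.5,-0.2,0],[0,0,0,1,-0.5,-0.2,0],[0,0,0,1,-0.5,-0.2,0],[0,0,0,1,-0.5,-0.2,0],[0,0,0,1,-0.5,-0.2,0],[0,0,0,1,-0.5,-0.2,0],[0,0,0,1,-0.5,-0.2,0],[0,0,0,1,-0.5,-0.2,0],[0,0,0,1,-0.5,-0.2,0],[0,0,0,1,-0.5,-0.2,0]]'
python3 -m handwheel '[[0,0,0,0.5,-0.25,0,0],[0,0,0,0,0,0,0],[0,0,0,0,0,0,0],[0,0,0,0,0,0,0]]'
python3 - <<'E'
from h import *
c=capture("wrist");cv2.imwrite("pics/w1.png",c["color"][...,::-1]);np.save("w1.npy",c,allow_pickle=True)
print(sense()["qpos"],c["vertical_fov"],-np.array(c["R"]).T@c["t"])
E
```

```text
clock: 0.98
tcp_pos: [0.3708, -0.3232, 0.2813]
orientation: [-180.0, 0.0, 19.9]
ft_force: [0.6, -0.7, -0.2]
width: 0.0854
grip_force: 0.0
clock: 1.82
tcp_pos: [0.5633, -0.1208, 0.3311]
orientation: [-180.0, 0.0, 19.9]
ft_force: [0.2, -0.8, -0.6]
width: 0.0853
grip_force: 0.0
clock: 2.15
tcp_pos: [0.5713, -0.1137, 0.3307]
orientation: [179.9, 0.1, 19.8]
ft_force: [-0.0, -0.6, 0.8]
width: 0.0851
grip_force: 0.0
[ 21.88418554  21.48392477 -18.70787097  68.72127268   6.85153874
  90.90693543 -65.76746629] 69.68172791924289 [ 0.65019248 -0.0830756   0.47233252]
```

View pics/w1.png

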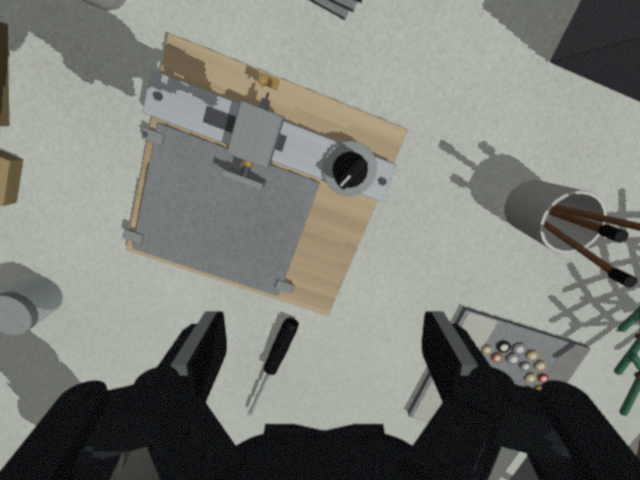

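The wrist view shows:
- jig base corners at about (167,33), (406,128), (330,315) and (128,247)
- knob at (350,168)
- carriage at (255,132)
- pointer at (267,100) and brass mark at (268,80)

Now I measure these.

```bash
python3 - <<'E'
from h import *
c=np.load("w1.npy",allow_pickle=True).item()
m=mask(c,(8,60,40),(25,255,255),(110,20,415,325)); m=cv2.morphologyEx(m,cv2.MORPH_OPEN,np.ones((5,5)))
r=rect(c,cv2.findNonZero(m),.012);print(r)
print(np.round(ray(c,350,165,.080),4))
a=np.radians((r[2] if r[1][0]<r[1][1] else r[2]-90)); print("yaw",np.degrees(a))
J=np.array(r[0])/1000-np.array([[np.cos(a),-np.sin(a)],[np.sin(a),np.cos(a)]])@[-.055,-.015]; print("origin",J)
P=lambda x,y,z: np.r_[J+np.array([[np.cos(a),-np.sin(a)],[np.sin(a),np.cos(a)]])@[x,y],z]
for n,p in dict(knob=P(.02,-.115,.08),b1=P(.045,.14,.036),b2=P(-.005,-.17,.036),mark=P(.07,0,.05),pan=P(-.19,.1275,.02),pan2=P(-.19,-.0875,.02)).items(): print(n,np.round(p,4),np.round(proj(c,p),1))
k=cv2.resize(c["color"][60:210,220:420,::-1],None,fx=4,fy=4,interpolation=cv2.INTER_CUBIC)
cv2.imwrite("pics/crop2.png",k)
E
```

```text
((537.6558837890625, -30.065475463867188), (306.6008605957031, 286.0290222167969), 89.3919448852539)
[ 0.6185 -0.1259  0.08  ]
yaw -0.6080551147460938
origin [ 0.59281197 -0.01565   ]
knob [ 0.6116 -0.1309  0.08  ] [351.9 172.4]
b1 [0.6393 0.1239 0.036 ] [149.3  67.3]
b2 [ 0.586  -0.1856  0.036 ] [381.7 201.3]
mark [ 0.6628 -0.0164  0.05  ] [271.6  90.5]
pan [0.4042 0.1139 0.02  ] [131.1 248. ]
pan2 [ 0.4019 -0.1011  0.02  ] [277.8 296. ]
```

View pics/crop2.png

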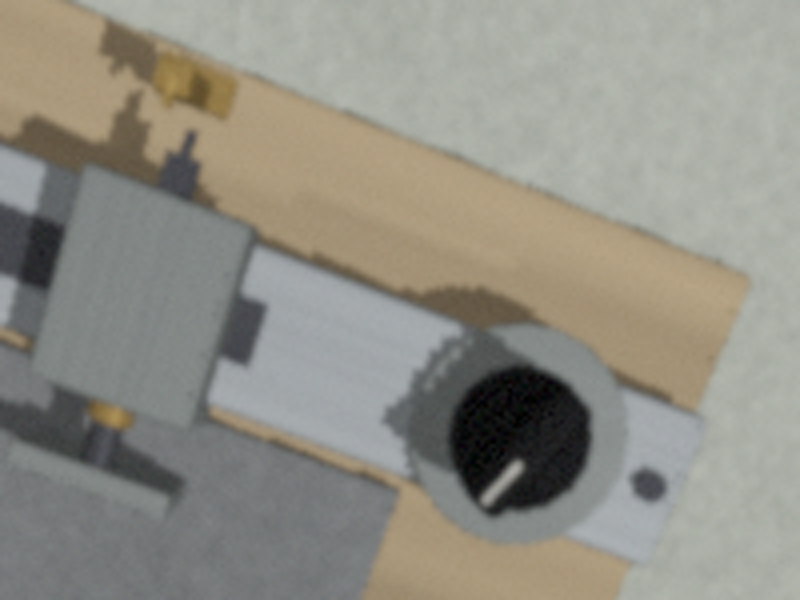

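The crop shows the knob's white index line from (490,500) to (518,464), the pointer tip at about (190,132) and the mark's finger tip at about (170,103).

```bash
python3 - <<'E'
from h import *
c=np.load("w1.npy",allow_pickle=True).item()
q=lambda x,y,z: ray(c,220+x/4,60+y/4,z)
A,B=q(490,500,.08),q(518,464,.08); d=B-A; print("line",A,B,np.linalg.norm(d),"yaw",np.degrees(np.arctan2(d[1],d[0])))
print("ptr",q(190,132,.05),"mark",q(170,103,.05))
print("disc",q(520,437,.045))
K=[ray(c,u,v,.012) for u,v in((167,33),(406,128),(330,315),(128,247))]
for a,b in zip(K,K[1:]+K[:1]): print(np.round(a,4),np.linalg.norm(b-a),np.degrees(np.arctan2(*(b-a)[1::-1])))
# bar: silhouette of black
m=mask(c,(0,0,0),(179,255,45),(325,135,375,200)); k=big(m); print(cv2.minAreaRect(k),cv2.fitEllipse(k))
E
```

```text
line [ 0.59476663 -0.12592714  0.08      ] [ 0.60694183 -0.12974701  0.08      ] 0.01276035670253336 yaw -17.41884998580214
ptr [ 0.65882761 -0.01283378  0.05      ] mark [ 0.66408988 -0.00541475  0.05      ]
disc [ 0.61091694 -0.13152548  0.045     ]
[0.6816 0.1223 0.012 ] 0.3057119223535919 -90.31475658377705
[ 0.6799 -0.1834  0.012 ] 0.286558497916427 -179.4865763898524
[ 0.3934 -0.1859  0.012 ] 0.30774502096481277 88.81277272719088
[0.3998 0.1218 0.012 ] 0.28185071929495803 0.12118788960678667
((348.9200439453125, 169.05999755859375), (33.599998474121094, 34.60000228881836), 53.13010025024414) ((349.22540283203125, 168.40501403808594), (32.662471771240234, 33.87649154663086), 56.24769592285156)
```

```bash
python3 -m handwheel '[[0,0,0,0.165,0.15,0.85,0],[0,0,0,0.165,0.15,0.85,0],[0,0,0,0.165,0.15,0.85,0],[0,0,0,0.165,0.15,0.85,0],[0,0,0,0.165,0.15,0.85,0],[0,0,0,0.165,0.15,0.85,0],[0,0,0,0.165,0.15,0.85,0],[0,0,0,0.165,0.15,0.85,0]]'
python3 -m handwheel '[[0,0,0.93,0,0,0,0],[0,0,0.93,0,0,0,0],[0,0,0.93,0,0,0,0],[0,0,0.93,0,0,0,0],[0,0,0.93,0,0,0,0],[0,0,0.93,0,0,0,0],[0,0,0.93,0,0,0,0],[0,0,0.93,0,0,0,0],[0,0,0,0,0,0,0],[0,0,0,0,0,0,0]]'
python3 - <<'E'
from h import *
c=capture("wrist");cv2.imwrite("pics/w2.png",c["color"][...,::-1]);np.save("w2.npy",c,allow_pickle=True)
print(sense()["qpos"]); togo([.612,-.131,.054],-17.5)
for z in(.045,.08): print(proj(c,np.array([.612,-.131,z])))
E
```

```text
clock: 2.87
tcp_pos: [0.6126, -0.1312, 0.1605]
orientation: [179.9, 0.1, 19.7]
ft_force: [-0.6, 0.8, 0.3]
width: 0.0854
grip_force: 0.0
clock: 3.7
tcp_pos: [0.6128, -0.1304, 0.1615]
orientation: [179.9, -0.0, -17.3]
ft_force: [0.6, -0.9, -0.5]
width: 0.0852
grip_force: 0.0
[  16.85660515   29.6977748    -9.90735926   79.48255029    5.21389059
   71.27118412 -100.72268625]
shift25 [-0.02  0.05  4.3 ] turn5 [0.01 0.   0.05] t 3.75
[326.83775225 236.20494469]
[327.31949164 251.80397305]
```

View pics/w2.png

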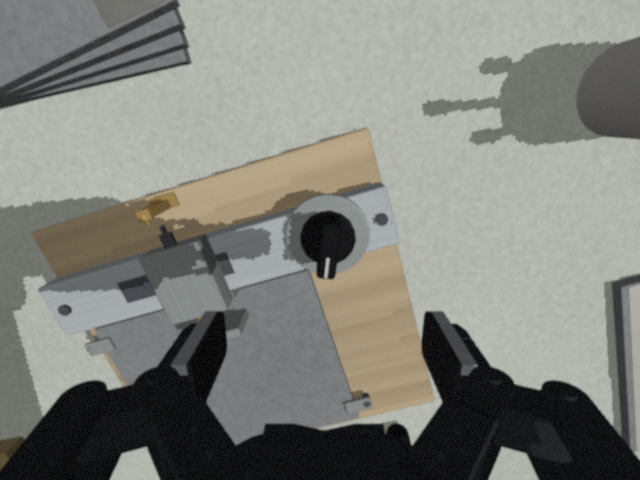

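The view shows the knob bar, with its white index at (326,268), nearly parallel to the tool x axis, and the disc at (328,237) as predicted. Next I descend and grip.

```bash
python3 -m handwheel '[[0,0,0,0,0.01,0.8,0],[0,0,0,0,0.01,0.9,0],[0,0,0,0,0.01,0.9,0],[0,0,0,0,0.01,0.9,0],[0,0,0,0,0.01,0.5,0],[0,0,0,0,0,0.3,0],[0,0,0,0,0,0,0],[0,0,0,0,0,0,0]]'
python3 -m handwheel '[[0,0,0,0,0,0,1],[0,0,0,0,0,0,1],[0,0,0,0,0,0,1],[0,0,0,0,0,0,1],[0,0,0,0,0,0,1],[0,0,0,0,0,0,1],[0,0,0,0,0,0,1],[0,0,0,0,0,0,1]]' 40
python3 - <<'E'
from h import *
s=sense();print(s["qpos"],s["ft_torque"]); togo([.612,-.131,.054],-17.5)
E
```

```text
clock: 4.42
tcp_pos: [0.6137, -0.13, 0.0544]
orientation: [-180.0, -0.1, -17.3]
ft_force: [-0.1, 0.2, 0.3]
width: 0.0852
grip_force: 0.0
clock: 5.08
tcp_pos: [0.6125, -0.1335, 0.0546]
orientation: [179.7, -0.0, -17.4]
ft_force: [-2.0, -3.6, 4.3]
width: 0.0129
grip_force: 44.4
[  16.71640818   35.25244506   -9.24756896   86.43462715    6.53591763
   58.830278   -101.65805447] [-1.01781212  0.5860991  -0.07870039]
shift25 [-0.05 -0.09  0.03] turn5 [ 0.05 -0.01  0.02] t 5.08
```

```bash
python3 -m handwheel '[[0,0,0.5,0,0.06,0,1],[0,0,0.7,0,0.06,0,1],[0,0,0.9,0,0,0,1],[0,0,0.9,0,0,0,1],[0,0,1,0,0,0,1],[0,0,1,0,0,0,1],[0,0,1,0,0,0,1],[0,0,0.5,0,0,0,1],[0,0,0,0,0,0,1],[0,0,0,0,0,0,1]]'
python3 - <<'E'
from h import *
s=sense();print(s["qpos"],s["ft_torque"])
c=capture("wrist");np.save("w3.npy",c,allow_pickle=True)
u,v=proj(c,np.array([.662,-.006,.05])).astype(int);print(u,v)
x0,y0=max(u-60,0),max(v-45,0); print(x0,y0); cv2.imwrite("pics/crop3.png",cv2.resize(c["color"][y0:y0+90,x0:x0+120,::-1],None,fx=6,fy=6,interpolation=cv2.INTER_CUBIC))
E
```

```text
clock: 5.92
tcp_pos: [0.6121, -0.1341, 0.0546]
orientation: [179.9, -0.1, -49.8]
ft_force: [-2.1, -3.1, 5.2]
width: 0.0132
grip_force: 44.6
[  11.87261781   34.81537465   -1.71241481   86.73973274    1.27648149
   58.43814676 -129.96769951] [-0.62382581  0.58035821 -0.13098996]
101 413
41 368
```

View pics/crop3.png

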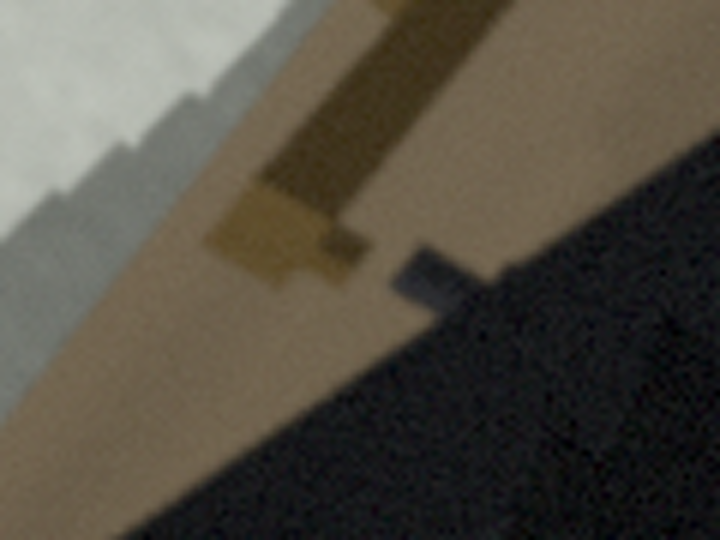

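The crop shows the brass finger tip edge from (370,243) to (340,285) and the pointer tip edge from (421,244) to (392,286).

```bash
python3 - <<'E'
from h import *
c=np.load("w3.npy",allow_pickle=True).item()
q=lambda x,y,z=.05: ray(c,41+x/6,368+y/6,z)
for n,a,b in(("mark",(370,243),(340,285)),("ptr",(421,244),(392,286))):
    A,B=q(*a),q(*b); print(n,(A+B)/2,np.linalg.norm(A-B),B-A)
for a,b in(((0,420),(330,0)),):
    A,B=q(*a,.012),q(*b,.012); print("rear edge yaw",np.degrees(np.arctan2(*(A-B)[1::-1]))-90)
# brass block side vs pointer
E
```

```text
mark [ 0.66300979 -0.006042    0.05      ] 0.006067788106315308 [-0.00027238  0.00606167  0.        ]
ptr [ 0.65941523 -0.00892724  0.05      ] 0.005992505202096623 [-0.0003712  0.005981   0.       ]
rear edge yaw -0.6050904872761294
```

```bash
python3 -m handwheel '[[0,0,0.8,0,0,0,1],[0,0,0.9,0,0,0,1],[0,0,0.9,0,0,0,1],[0,0,0.7,0,0,0,1],[0,0,0,0,0,0,1],[0,0,0,0,0,0,1],[0,0,0,0,0,0,1]]'
python3 - <<'E'
from h import *
s=sense();print(s["qpos"],s["ft_torque"])
c=capture("wrist");np.save("w4.npy",c,allow_pickle=True)
u,v=proj(c,np.array([.662,-.006,.05])).astype(int);print(u,v)
x0,y0=max(u-60,0),min(max(v-45,0),390); print(x0,y0); cv2.imwrite("pics/crop4.png",cv2.resize(c["color"][y0:y0+90,x0:x0+120,::-1],None,fx=6,fy=6,interpolation=cv2.INTER_CUBIC))
E
```

```text
clock: 6.55
tcp_pos: [0.6118, -0.1342, 0.0547]
orientation: [179.9, -0.1, -66.3]
ft_force: [-3.2, -3.2, 5.7]
width: 0.0134
grip_force: 44.7
[   9.30994599   34.75277715    2.1640831    86.86675644   -1.3197776
   58.40705455 -144.49278585] [-0.6046575   0.6674366  -0.12492335]
153 456
93 390
```

View pics/crop4.png

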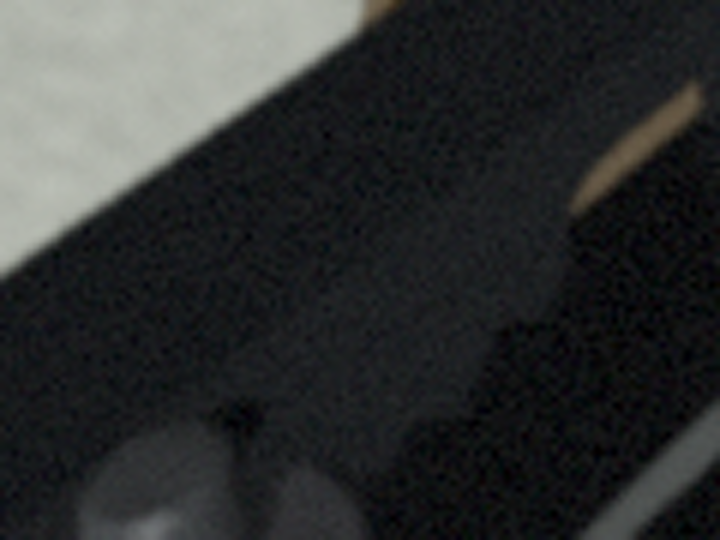

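The finger hides the tips in this crop. I release the knob, lift, and look again from above.

```bash
python3 -m handwheel '[[0,0,0,0,0,0,0],[0,0,0,0,0,0,0],[0,0,0,0,0,0,0],[0,0,0,0,0,0,0],[0,0,0,0,0,0,0],[0,0,0,0,0,-0.4,0],[0,0,0,0,0,-0.9,0],[0,0,0,0,0,-0.9,0],[0,0,0,0,0,-0.9,0],[0,0,0,0,0,-0.9,0]]'
python3 -m handwheel '[[0,0,-0.95,0,0,0,0],[0,0,-0.95,0,0,0,0],[0,0,-0.95,0,0,0,0],[0,0,-0.95,0,0,0,0],[0,0,-0.95,0,0,0,0],[0,0,-0.95,0,0,0,0],[0,0,-0.95,0,0,0,0]]'
python3 -m handwheel '[[0,0,-0.95,0,0,0,0],[0,0,-0.95,0,0,0,0],[0,0,-0.95,0,0,0,0],[0,0,-0.95,0,0,0,0],[0,0,-0.95,0,0,0,0],[0,0,-0.95,0,0,0,0],[0,0,-0.95,0,0,0,0]]'
python3 -m handwheel '[[0,0,0,-0.3,-0.8,0,0],[0,0,0,-0.3,-0.9,0,0],[0,0,0,-0.3,-0.9,0,0],[0,0,0,-0.3,-0.9,0,0],[0,0,0,-0.3,-0.9,0,0],[0,0,0,-0.2,-0.7,0,0],[0,0,0,0,0,0,0],[0,0,0,0,0,0,0],[0,0,0,0,0,0,0]]'
python3 - <<'E'
from h import *
c=capture("wrist");np.save("w5.npy",c,allow_pickle=True)
u,v=proj(c,np.array([.65,-.006,.05])).astype(int)
x0,y0=min(max(u-75,0),490),min(max(v-50,0),367); print(u,v,x0,y0); cv2.imwrite("pics/crop5.png",cv2.resize(c["color"][y0:y0+113,x0:x0+150,::-1],None,fx=5.3,fy=5.3,interpolation=cv2.INTER_CUBIC))
E
```

```text
clock: 7.43
tcp_pos: [0.6124, -0.1324, 0.1556]
orientation: [-180.0, -0.0, -66.3]
ft_force: [0.2, 0.3, -0.8]
width: 0.0855
grip_force: 0.0
clock: 8.02
tcp_pos: [0.6125, -0.1325, 0.1547]
orientation: [-180.0, -0.0, -32.8]
ft_force: [-0.5, 0.6, -0.1]
width: 0.0854
grip_force: 0.0
clock: 8.6
tcp_pos: [0.6124, -0.1326, 0.1547]
orientation: [180.0, -0.0, 0.5]
ft_force: [0.6, 0.3, -0.6]
width: 0.0854
grip_force: 0.0
clock: 9.35
tcp_pos: [0.5697, -0.0067, 0.1543]
orientation: [179.9, -0.1, 0.2]
ft_force: [0.3, -1.4, -0.3]
width: 0.0853
grip_force: 0.0
325 129 250 79
```

View pics/crop5.png

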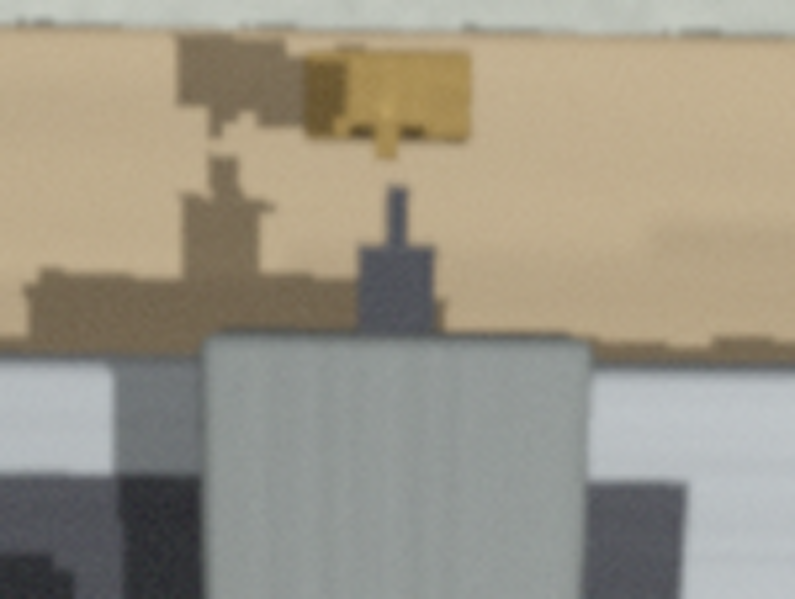

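The crop shows the finger tip centred at about (387,158) and the pointer tip at about (398,187), so a small remainder is left. I measure it.

```bash
python3 - <<'E'
from h import *
c=np.load("w5.npy",allow_pickle=True).item()
q=lambda x,y,z=.05: ray(c,250+(x+.5)/5.3-.5,79+(y+.5)/5.3-.5,z)
M=(q(376,157)+q(398,157))/2;P=(q(388,187)+q(408,187))/2
print(M,P,np.linalg.norm(q(376,157)-q(398,157)),np.linalg.norm(q(388,187)-q(408,187)))
A,B=q(0,25,.012),q(795,37,.012); a=np.arctan2(*(A-B)[1::-1])-np.pi/2; print("yaw",np.degrees(a))
C,D=q(206,345,.059),q(590,345,.059); print("carr",C,D,np.linalg.norm(C-D),np.degrees(np.arctan2(*(C-D)[1::-1]))-90)
d=(M-P)[:2]; print("jig y err",d@[-np.sin(a),np.cos(a)],"x",d@[np.cos(a),np.sin(a)])
# all image: carriage rear edge, beam edges
img=c["color"]; print("batten pad centre proj",proj(c,np.array([.553,-.006,.054])))
togo([.612,-.1335,.054],-66.3-10)
cv2.imwrite("w5.png",img[...,::-1])
E
```

```text
[ 0.66327545 -0.00377255  0.05      ] [ 0.65974902 -0.00516938  0.05      ] 0.002763651003415789 0.0025250054829046346
yaw -0.5938268467780826
carr [0.64093615 0.01876778 0.059     ] [ 0.64109289 -0.0292038   0.059     ] 0.04797183671747144 0.1872081773065446
jig y err 0.0014333091606777608 x 0.0035117542061349045
batten pad centre proj [325.2047994  263.86888061]
shift25 [1.68 5.05 4.01] turn5 [ 1.000e-02 -2.000e-02  1.528e+01] t 9.4
```

```bash
python3 -m handwheel '[[0,0,0,0.3,0.8,0,0],[0,0,0,0.3,0.9,0,0],[0,0,0,0.3,0.9,0,0],[0,0,0,0.3,0.9,0,0],[0,0,0,0.3,0.9,0,0],[0,0,0,0.2,0.66,0,0]]'
python3 -m handwheel '[[0,0,0.95,0,0,0,0],[0,0,0.95,0,0,0,0],[0,0,0.95,0,0,0,0],[0,0,0.95,0,0,0,0],[0,0,0.95,0,0,0,0],[0,0,0.95,0,0,0,0],[0,0,0.95,0,0,0,0]]'
python3 -m handwheel '[[0,0,0.95,0,0,0,0],[0,0,0.95,0,0,0,0],[0,0,0.95,0,0,0,0],[0,0,0.95,0,0,0,0],[0,0,0.95,0,0,0,0],[0,0,0.95,0,0,0,0],[0,0,0.95,0,0,0,0]]'
python3 -m handwheel '[[0,0,0,0,0,0.9,0],[0,0,0,0,0,0.9,0],[0,0,0,0,0,0.9,0],[0,0,0,0,0,0.8,0],[0,0,0,0,0,0.5,0],[0,0,0,0,0,0,0],[0,0,0,0,0,0,0]]'
python3 -m handwheel '[[0,0,0,0,0,0,1],[0,0,0,0,0,0,1],[0,0,0,0,0,0,1],[0,0,0,0,0,0,1],[0,0,0,0,0,0,1],[0,0,0,0,0,0,1],[0,0,0,0,0,0,1],[0,0,0,0,0,0,1]]' 60
python3 - <<'E'
from h import *
s=sense();print(s["qpos"],s["ft_torque"]);togo([.612,-.1335,.054],-66.3-8.6)
E
```

```text
clock: 9.9
tcp_pos: [0.6124, -0.137, 0.1536]
orientation: [179.8, 0.0, -0.1]
ft_force: [0.5, -1.2, 0.5]
width: 0.0855
grip_force: 0.0
clock: 10.48
tcp_pos: [0.6121, -0.1339, 0.1537]
orientation: [179.9, -0.0, -33.4]
ft_force: [0.1, 0.7, -0.7]
width: 0.0855
grip_force: 0.0
clock: 11.07
tcp_pos: [0.6121, -0.1338, 0.1537]
orientation: [180.0, -0.1, -66.7]
ft_force: [-0.2, -0.7, 0.1]
width: 0.0855
grip_force: 0.0
clock: 11.65
tcp_pos: [0.612, -0.1326, 0.0534]
orientation: [179.9, 0.0, -66.3]
ft_force: [1.2, 0.1, 0.5]
width: 0.0857
grip_force: 0.0
clock: 12.32
tcp_pos: [0.611, -0.1323, 0.0545]
orientation: [179.9, 0.0, -66.3]
ft_force: [-3.8, 0.2, 5.3]
width: 0.0132
grip_force: 60.6
[   9.14678537   34.71936481    2.20831602   86.95177816   -1.4069559
   58.4753242  -144.60670591] [-0.08503795  0.7672032  -0.0177525 ]
shift25 [ 0.06 -0.02  0.02] turn5 [0.03 0.   1.72] t 12.32
```

```bash
python3 -m handwheel '[[0,0,0.6,0,0,0,1],[0,0,0.6,0,0,0,1],[0,0,0.6,0,0,0,1],[0,0,0,0,0,0,1],[0,0,0,0,0,0,1]]'
python3 -m handwheel '[[0,0,0,0,0,0,0],[0,0,0,0,0,0,0],[0,0,0,0,0,0,0],[0,0,0,0,0,0,0],[0,0,0,0,0,0,0],[0,0,0,0,0,-0.4,0],[0,0,0,0,0,-0.9,0],[0,0,0,0,0,-0.9,0],[0,0,0,0,0,-0.9,0],[0,0,0,0,0,-0.9,0]]'
python3 -m handwheel '[[0,0,-0.95,0,0,0,0],[0,0,-0.95,0,0,0,0],[0,0,-0.95,0,0,0,0],[0,0,-0.95,0,0,0,0],[0,0,-0.95,0,0,0,0],[0,0,-0.95,0,0,0,0],[0,0,-0.95,0,0,0,0],[0,0,-0.95,0,0,0,0]]'
python3 -m handwheel '[[0,0,-0.95,0,0,0,0],[0,0,-0.95,0,0,0,0],[0,0,-0.95,0,0,0,0],[0,0,-0.95,0,0,0,0],[0,0,-0.95,0,0,0,0],[0,0,-0.95,0,0,0,0],[0,0,-0.95,0,0,0,0],[0,0,-0.3,0,0,0,0]]'
python3 -m handwheel '[[0,0,0,-0.3,-0.8,0,0],[0,0,0,-0.3,-0.9,0,0],[0,0,0,-0.3,-0.9,0,0],[0,0,0,-0.3,-0.9,0,0],[0,0,0,-0.3,-0.9,0,0],[0,0,0,-0.2,-0.7,0,0],[0,0,0,0,0,0,0],[0,0,0,0,0,0,0],[0,0,0,0,0,0,0]]'
cat > al.py <<'E'
from h import *
def al(c,pr=True):
    K=8; u,v=proj(c,np.array([.6615,-.005,.05])); x0,y0=int(u-30),int(v-14)
    im=cv2.resize(c["color"][y0:y0+30,x0:x0+60],None,fx=K,fy=K,interpolation=cv2.INTER_CUBIC)
    hsv=cv2.cvtColor(im,cv2.COLOR_RGB2HSV)
    pt=cv2.inRange(hsv,(105,20,30),(150,255,140)); br=cv2.inRange(hsv,(15,110,90),(28,255,255))
    q=lambda x,y: ray(c,x0+(x+.5)/K-.5,y0+(y+.5)/K-.5,.05)
    w=lambda m:[(r,np.flatnonzero(m[r]).min(),np.flatnonzero(m[r]).max()) for r in range(m.shape[0]) if 8<=(m[r]>0).sum()<45]
    P,B=w(pt),w(br)
    P=P[2:22];B=B[-12:-2]
    f=lambda L:np.mean([(q(a,r)+q(b,r))/2 for r,a,b in L],0)
    M,Q=f(B),f(P); a=np.radians(-.6); d=(M-Q)[:2]
    if pr: print(len(P),len(B),P[:1],P[-1:],B[:1],B[-1:],x0,y0)
    print("mark",M,"ptr",Q,"jig y err mm",1000*d@[-np.sin(a),np.cos(a)])
E
python3 - <<'E'
from al import *
al(np.load("w5.npy",allow_pickle=True).item())
c=capture("wrist");np.save("w6.npy",c,allow_pickle=True);al(c)
E
```

```text
clock: 12.73
tcp_pos: [0.6112, -0.1322, 0.0545]
orientation: [179.9, -0.0, -75.3]
ft_force: [-3.2, -0.0, 5.3]
width: 0.0128
grip_force: 60.6
clock: 13.57
tcp_pos: [0.6124, -0.1316, 0.1557]
orientation: [-180.0, -0.0, -75.3]
ft_force: [0.5, -0.6, -0.2]
width: 0.0856
grip_force: 0.0
clock: 14.23
tcp_pos: [0.6124, -0.1317, 0.1547]
orientation: [-180.0, -0.1, -37.0]
ft_force: [0.4, 0.5, -0.4]
width: 0.0856
grip_force: 0.0
clock: 14.9
tcp_pos: [0.6124, -0.1318, 0.1546]
orientation: [180.0, -0.1, -2.4]
ft_force: [0.8, 0.1, -0.0]
width: 0.0857
grip_force: 0.0
clock: 15.65
tcp_pos: [0.5758, -0.0038, 0.1542]
orientation: [179.9, -0.1, -2.6]
ft_force: [0.4, -0.0, -0.5]
width: 0.085
grip_force: 0.0
9 10 [(216, np.int64(244), np.int64(251))] [(239, np.int64(240), np.int64(250))] [(79, np.int64(219), np.int64(243))] [(88, np.int64(221), np.int64(241))] 294 97
mark [ 0.66402962 -0.00366643  0.05      ] ptr [ 0.65258505 -0.0049455   0.05      ] jig y err mm 1.3988450059465527
19 10 [(182, np.int64(228), np.int64(235))] [(239, np.int64(220), np.int64(243))] [(82, np.int64(218), np.int64(239))] [(91, np.int64(221), np.int64(240))] 292 106
mark [ 0.66423995 -0.00369557  0.05      ] ptr [ 0.65321961 -0.00337215  0.05      ] jig y err mm -0.2080024595495341
```

The knob is released and the pointer reads within about 0.2 mm. Next I go over to the batten.

```bash
python3 -m handwheel '[[0,0,0,0,0,-0.9,0],[0,0,0,0,0,-0.9,0],[0,0,0,-0.07,-0.9,0,0],[0,0,0,-0.07,-1,0,0],[0,0,0,-0.07,-1,0,0],[0,0,0,-0.07,-1,0,0],[0,0,0,-0.07,-1,0,0],[0,0,0,-0.07,-1,0,0],[0,0,0,-0.07,-1,0,0]]'
python3 -m handwheel '[[0,0,0,-0.07,-1,0,0],[0,0,0,-0.07,-1,0,0],[0,0,0,-0.07,-1,0,0],[0,0,0,-0.07,-1,0,0],[0,0,0,-0.07,-1,0,0],[0,0,0,-0.07,-0.9,0,0],[0,0,-0.7,0,0,0,0],[0,0,-0.7,0,0,0,0],[0,0,0,0,0,0,0],[0,0,0,0,0,0,0]]'
python3 - <<'E'
from al import *
c=np.load("w6.npy",allow_pickle=True).item()
g=cv2.cvtColor(c["color"],cv2.COLOR_RGB2GRAY).astype(int)
for r in range(112,130,1): print(r,g[r,312:332])
w=capture("wrist");np.save("w7.npy",w,allow_pickle=True)
u,v=proj(w,np.array([.567,.318,.024])).astype(int);print(u,v)
m=mask(w,(8,70,40),(25,255,255),(max(u-70,0),max(v-120,0),u+70,v+130)); k=big(cv2.morphologyEx(m,cv2.MORPH_OPEN,np.ones((3,3))))
print(cv2.boundingRect(k),rect(w,k,.024)); r=rect(w,k,.024)
togo([r[0][0]/1000,r[0][1]/1000,.003],4)
E
```

```text
clock: 16.45
tcp_pos: [0.5716, 0.1695, 0.1988]
orientation: [179.9, -0.0, -2.7]
ft_force: [-0.3, -0.0, -0.2]
width: 0.0855
grip_force: 0.0
clock: 17.28
tcp_pos: [0.5679, 0.3166, 0.1985]
orientation: [179.9, -0.0, 4.2]
ft_force: [-0.1, -0.3, 0.9]
width: 0.0854
grip_force: 0.0
112 [133 126 119 116 112 115 126 137 142 144 135 118 110 113 117 122 129 129
 128 132]
113 [132 125 118 110 106 112 124 131 139 139 128 117 114 113 120 125 131 136
 134 132]
114 [150 153 151 147 147 148 141 138 138 140 141 148 147 151 156 155 158 157
 156 158]
115 [168 170 168 168 170 165 154 142 140 141 150 162 170 171 170 172 172 170
 171 169]
116 [173 172 173 173 174 169 156 146 139 143 152 166 173 173 174 175 175 174
 174 174]
117 [173 173 171 175 173 172 158 147 143 144 153 166 172 174 174 174 175 174
 174 174]
118 [175 173 175 173 172 170 159 154 153 154 158 169 173 174 174 175 172 174
 173 173]
119 [172 174 174 173 175 172 164 165 167 167 168 171 173 174 175 174 174 174
 173 173]
120 [174 174 174 172 175 173 172 174 174 173 174 173 174 172 172 174 174 175
 176 175]
121 [175 174 174 174 175 175 174 174 174 
[... 231 characters left out ...]
5 175 175 176 171 148 123 108 108 125 159 173 175 174 174 174 175
 177 175]
125 [173 175 174 175 175 169 149 111  93  92 115 158 173 175 175 174 175 175
 176 175]
126 [175 174 175 173 176 169 145 111  88  82 113 157 172 174 174 175 174 177
 175 175]
127 [175 173 174 176 174 170 146 109  85  87 113 156 173 176 175 174 173 174
 174 175]
128 [175 174 173 173 174 168 146 111  86  86 111 155 170 175 175 174 175 176
 174 173]
129 [174 173 174 174 176 168 145 109  88  87 113 158 171 175 174 174 174 175
 174 173]
324 218
(302, 152, 39, 123) ((568.3981323242188, 321.590576171875), (118.63886260986328, 34.60959243774414), 3.928920269012451)
shift25 [ 0.04 -0.2   7.82] turn5 [ 0.01 -0.    0.05] t 17.33
```

```bash
python3 -m handwheel '[[0,0,0,0,-0.05,0.9,0],[0,0,0,0,-0.05,1,0],[0,0,0,0,-0.05,1,0],[0,0,0,0.04,0,1,0],[0,0,0,0,0,1,0],[0,0,0,0,0,1,0],[0,0,0,0,0,0.9,0],[0,0,0,0,0,0.7,0],[0,0,0,0,0,0.3,0],[0,0,0,0,0,0,0]]'
python3 -m handwheel '[[0,0,0,0,0,0,1],[0,0,0,0,0,0,1],[0,0,0,0,0,0,1],[0,0,0,0,0,0,1],[0,0,0,0,0,0,1],[0,0,0,0,0,0,1],[0,0,0,0,0,0,1],[0,0,0,0,0,0,1]]' 50
python3 - <<'E'
from h import *
togo([.568,.318,.003],4); s=sense(); print(s["ft_torque"])
E
```

```text
clock: 18.17
tcp_pos: [0.5664, 0.3201, 0.0014]
orientation: [179.8, 0.2, 4.4]
ft_force: [-1.0, 1.1, -0.4]
width: 0.0856
grip_force: 0.0
clock: 18.83
tcp_pos: [0.5686, 0.3229, 0.0055]
orientation: [-179.9, -0.2, 4.5]
ft_force: [0.4, 0.1, 5.9]
width: 0.0347
grip_force: 52.3
shift25 [-0.04  0.19  0.1 ] turn5 [-0.01 -0.03  0.09] t 18.83
[-0.12309006  0.01586249 -0.01108451]
```

```bash
python3 -m handwheel '[[0,0,0,0,0,-0.3,1],[0,0,0,0,0,-0.7,1],[0,0,0,0,0,-0.9,1],[0,0,0,0,0,-0.9,1],[0,0,0,0,0,-0.9,1],[0,0,0,0,0,-0.9,1],[0,0,0,0,0,-0.9,1],[0,0,0,0,0,-0.7,1],[0,0,0.5,0,0,-0.4,1],[0,0,0.5,0,0,0,1]]'
python3 -m handwheel '[[0,0,0,-0.28,0.6,0,1],[0,0,0,-0.28,0.9,0,1],[0,0,0,-0.28,1,0,1],[0,0,0,-0.28,1,0,1],[0,0,0,-0.28,1,0,1],[0,0,0,-0.28,1,0,1],[0,0,0,-0.28,1,0,1],[0,0,0,-0.28,1,0,1],[0,0,0,-0.28,1,0,1],[0,0,0,-0.28,1,0,1]]'
python3 -m handwheel '[[0,0,0,-0.28,1,0,1],[0,0,0,-0.28,1,0,1],[0,0,0,-0.28,0.9,0,1],[0,0,0,0,0.6,0,1],[0,0,0,0,0,0,1],[0,0,0,0,0,0,1],[0,0,0,0,0,0,1]]'
python3 - <<'E'
from h import *
w=capture("wrist");np.save("w8.npy",w,allow_pickle=True)
togo([.473,-.0017,.07],-.6); s=sense(); print(s["grip_force"],s["ft_force"])
E
```

```text
clock: 19.67
tcp_pos: [0.5685, 0.3232, 0.1722]
orientation: [-179.8, -0.2, -0.6]
ft_force: [1.0, 0.2, -0.2]
width: 0.0349
grip_force: 51.6
clock: 20.5
tcp_pos: [0.4941, 0.0841, 0.1686]
orientation: [180.0, 0.1, -0.5]
ft_force: [-0.0, -0.5, -0.1]
width: 0.0349
grip_force: 51.6
clock: 21.08
tcp_pos: [0.4734, -0.0005, 0.1688]
orientation: [-179.9, 0.0, -0.4]
ft_force: [0.6, 0.1, -0.7]
width: 0.0347
grip_force: 51.6
shift25 [-0.02  0.07  3.95] turn5 [-0.01  0.    0.04] t 21.13
51.6234290599823 [ 0.38586626 -0.04521427 -0.99719117]
```

```bash
python3 -m handwheel '[[0,0,0,0,0.07,0.7,1],[0,0,0,0,0,0.9,1],[0,0,0,0,0,0.9,1],[0,0,0,0,0,0.9,1],[0,0,0,0,0,0.9,1],[0,0,0,0,0,0.8,1],[0,0,0,0,0,0.35,1],[0,0,0,0,0,0,1],[0,0,0,0,0,0,1],[0,0,0,0,0,0,1]]'
python3 - <<'E'
from h import *
w=capture("wrist");np.save("w9.npy",w,allow_pickle=True)
togo([.473,-.0017,.032],-.6); print(proj(w,np.array([.549,-.0025,.054])),proj(w,np.array([.533,-.0025,.05])))
cv2.imwrite("pics/w9.png",cv2.resize(w["color"][60:460,120:520,::-1],None,fx=1.5,fy=1.5,interpolation=cv2.INTER_CUBIC))
E
```

```text
clock: 21.97
tcp_pos: [0.4749, -0.0031, 0.0338]
orientation: [-180.0, -0.2, -0.5]
ft_force: [0.4, -0.3, -0.9]
width: 0.0347
grip_force: 51.6
shift25 [-0.08 -0.06  0.08] turn5 [-0.   -0.04  0.02] t 22.02
[325.75924532 152.84331325] [325.96179512 196.74303607]
```

View pics/w9.png

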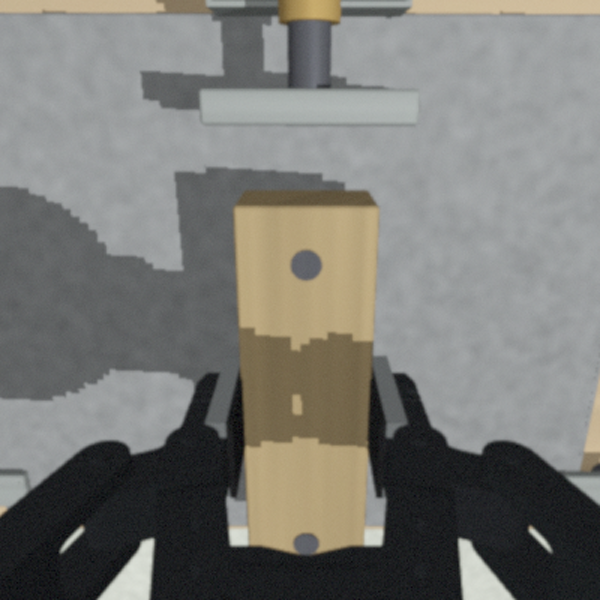

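The view shows the batten front edge from (236,207) to (378,207), the screws at (306,265) and (306,543), and the pad front edge from (200,125) to (418,123), so the batten is nearly centred. I refine this numerically.

```bash
python3 - <<'E'
from h import *
w=np.load("w9.npy",allow_pickle=True).item()
m=mask(w,(8,60,40),(28,255,255),(260,200,390,290)); C=[];L=[];Rr=[]
for r in range(203,285):
    i=np.flatnonzero(m[r])
    if len(i)>60: a,b=ray(w,i[0]-.5,r,.0523),ray(w,i[-1]+.5,r,.0523); C.append((a+b)/2); L.append(np.linalg.norm(a-b))
C=np.array(C);p=np.polyfit(C[:,0],C[:,1],1);print("batten yaw",np.degrees(np.arctan(p[0])),"width",np.mean(L),"y at .56",np.polyval(p,.560),C[[0,-1]])
# pad top face: bright band, subpixel columns / front edge
g=cv2.cvtColor(w["color"],cv2.COLOR_RGB2GRAY).astype(float)
fr=[]
for u in range(262,392,4):
    col=g[135:150,u]; k=np.argmin(np.diff(col)); fr.append((u,135+k+.5))
fr=np.array(fr);P=np.array([ray(w,u,v,.054) for u,v in fr]); q=np.polyfit(P[:,1],P[:,0],1); print("pad front x",P[:,0].mean(),"yaw",-np.degrees(np.arctan(q[0])),fr[::8].tolist())
for v in(128,132,136):
    row=g[v,235:415]; d=np.diff(row); a=235+np.argmax(d[:40])+.5; b=235+140+np.argmin(d[140:])+.5; A,B=ray(w,a,v,.054),ray(w,b,v,.054); print(v,a,b,np.linalg.norm(A-B),(A+B)/2)
al=np.polyfit(C[:,0],C[:,1],1)
E
```

```text
batten yaw -0.44890156203792153 width 0.03524184089951279 y at .56 -0.001804166941793953 [[ 0.53116328 -0.00157888  0.0523    ]
 [ 0.49867076 -0.00131815  0.0523    ]]
pad front x 0.5527416224765166 yaw -0.6216802115611902 [[262.0, 140.5], [294.0, 141.5], [326.0, 141.5], [358.0, 142.5], [390.0, 141.5]]
128 252.5 398.5 0.04891747816597253 [ 0.55707688 -0.0024573   0.054     ]
132 253.5 398.5 0.048756049563380074 [ 0.55579946 -0.0026176   0.054     ]
136 254.5 397.5 0.048256103687111744 [ 0.55451419 -0.00261038  0.054     ]
```

```bash
python3 -m handwheel '[[0,0,0.03,0,0.03,0.1,1],[0,0,0,0,0,0.1,1],[0,0,0,0,0,0.08,1],[0,0,0,0,0,0.05,1],[0,0,0,0,0,0,1],[0,0,0,0,0,0,1],[0,0,0,0,0,0,1]]'; python3 -c "
from h import *
s=sense();print(s['ft_force'],s['ft_torque'],s['tcp_pos'])"
```

```text
clock: 22.6
tcp_pos: [0.4737, -0.0047, 0.0254]
orientation: [180.0, -0.0, -0.7]
ft_force: [-1.8, -1.1, 7.2]
width: 0.0348
grip_force: 52.5
[-1.82871455 -1.05668027  7.21438997] [0.02930124 0.49697742 0.00932597] [ 0.47372317 -0.00465812  0.02536934]
```

```bash
python3 -m handwheel '[[0,0,0,0,0,-0.02,1],[0,0,0,0.15,0,0,1],[0,0,0,0.2,0,0,1],[0,0,0,0.2,0,0,1],[0,0,0,0.15,0,0,1],[0,0,0,0,0,0,1],[0,0,0,0,0,0,1],[0,0,0,0,0,0,1]]'; python3 - <<'E'
from h import *
s=sense();print(s['ft_force'],s['tcp_pos'])
w=capture("wrist");np.save("wa.npy",w,allow_pickle=True)
m=mask(w,(8,60,40),(28,255,255),(260,140,390,290)); C=[];L=[]
for r in range(150,285):
    i=np.flatnonzero(m[r])
    if len(i)>60: a,b=ray(w,i[0]-.5,r,.044),ray(w,i[-1]+.5,r,.044); C.append((a+b)/2); L.append(np.linalg.norm(a-b))
C=np.array(C);C=C[10:70];p=np.polyfit(C[:,0],C[:,1],1);print("batten yaw",np.degrees(np.arctan(p[0])),np.mean(L),"y at .556",np.polyval(p,.556),C[[0,-1]])
g=cv2.cvtColor(w["color"],cv2.COLOR_RGB2GRAY).astype(float)
v0=int(proj(w,np.array([.557,0,.054]))[1]);print(v0)
for v in(v0-3,v0,v0+3):
    d=np.diff(g[v]); a=240+np.argmax(d[240:280])+.5; b=370+np.argmin(d[370:430])+.5; A,B=ray(w,a,v,.054),ray(w,b,v,.054); print(v,a,b,np.linalg.norm(A-B),(A+B)/2)
E
```

```text
clock: 23.27
tcp_pos: [0.4912, -0.0047, 0.0254]
orientation: [180.0, -0.0, -0.7]
ft_force: [-1.6, -0.2, 4.1]
width: 0.035
grip_force: 52.5
[-1.60450471 -0.16599816  4.05044032] [ 0.49121206 -0.004683    0.02541923]
batten yaw -0.6424584948098789 0.03517847807120204 y at .556 -0.003385135037924337 [[ 0.54649204 -0.00329198  0.044     ]
 [ 0.52322389 -0.00302266  0.044     ]]
181
178 246.5 395.5 0.04860593175757555 [ 0.5581129  -0.00261916  0.054     ]
181 246.5 395.5 0.048743226698828954 [ 0.55713811 -0.00260556  0.054     ]
184 246.5 395.5 0.04888129945911763 [ 0.55615779 -0.00259189  0.054     ]
```

```bash
python3 -m handwheel '[[0,0,0,0,-0.03,0,1],[0,0,0,0.06,0,0,1],[0,0,0,0.08,0,0,1],[0,0,0,0.08,0,0,1],[0,0,0,0.08,0,0,1],[0,0,0,0.06,0,0,1],[0,0,0,0,0,0,1],[0,0,0,0,0,0,1],[0,0,0,0,0,0,1]]'; python3 - <<'E'
from h import *
s=sense();print(s['ft_force'],s['tcp_pos'])
E
```

```text
clock: 24.07
tcp_pos: [0.4963, -0.0044, 0.0254]
orientation: [179.9, 0.4, -0.7]
ft_force: [-9.6, -1.1, 14.2]
width: 0.035
grip_force: 53.5
[-9.61852719 -1.0912186  14.18825071] [ 0.49627473 -0.00437785  0.02538258]
```

```bash
python3 -m handwheel '[[0,0,0,0,0,-0.04,1],[0,0,0,0.05,0,0,1],[0,0,0,0.05,0,0,1],[0,0,0,0,0,0,1],[0,0,0,0,0,0,1],[0,0,0,0,0,0,1]]'; python3 - <<'E'
from h import *
s=sense();print(s['ft_force'],s['ft_torque'],s['tcp_pos'],s['orientation'])
E
```

```text
clock: 24.57
tcp_pos: [0.4982, -0.0045, 0.0254]
orientation: [179.9, 0.5, -0.7]
ft_force: [-9.2, -0.6, 8.8]
width: 0.0351
grip_force: 52.9
[-9.2309851  -0.62977148  8.77940694] [-0.0285946   1.55063103  0.00870905] [ 0.49815148 -0.00446568  0.02540642] [179.93958995   0.51114769  -0.67534845]
```

```bash
python3 -m handwheel '[[0,0,0,0,0,-0.03,1],[0,0,0,0.05,0,0,1],[0,0,0,0.05,0,0,1],[0,0,0,0,0,0,1],[0,0,0,0,0,0,1],[0,0,0,0,0,0,1]]'; cat > pad.py <<'E'
from h import *
def pad(w,x):
    g=cv2.cvtColor(w["color"],cv2.COLOR_RGB2GRAY).astype(float); o=[]
    for y in(.0185,.0195,.0205,-.0237,-.0247,-.0257):
        u,v=proj(w,np.array([x,y,.054])).round().astype(int); col=cv2.GaussianBlur(g[v-45:v+25,u-1:u+2].mean(1),(1,3),0).ravel()
        d=np.diff(col); k=np.argmin(d); j=np.argmax(d[max(k-35,0):k])+max(k-35,0); o.append([round(1000*ray(w,u,v-45+i+.5,.054)[0],1) for i in(j,k)])
    print("pad rear/front x mm",o)
E
python3 - <<'E'
from pad import *
s=sense();print(s['ft_force'],s['ft_torque'],s['tcp_pos'],s['orientation'])
pad(np.load("w9.npy",allow_pickle=True).item(),.553);pad(np.load("wa.npy",allow_pickle=True).item(),.553)
w=capture("wrist");np.save("wb.npy",w,allow_pickle=True);pad(w,.560)
E
```

```text
clock: 25.07
tcp_pos: [0.5001, -0.0045, 0.0255]
orientation: [179.9, 0.6, -0.7]
ft_force: [-8.5, 0.1, 5.6]
width: 0.0347
grip_force: 52.6
[-8.46449099  0.11127978  5.60992898] [-0.0207889   1.47428935  0.0085384 ] [ 0.50009748 -0.00446767  0.02553805] [179.94277024   0.57743454  -0.67371861]
pad rear/front x mm [[np.float64(566.1), np.float64(562.7)], [np.float64(565.5), np.float64(562.7)], [np.float64(565.2), np.float64(562.7)], [np.float64(559.3), np.float64(552.6)], [np.float64(559.3), np.float64(552.6)], [np.float64(559.3), np.float64(552.6)]]
pad rear/front x mm [[np.float64(560.4), np.float64(552.9)], [np.float64(567.3), np.float64(566.7)], [np.float64(567.4), np.float64(566.7)], [np.float64(566.0), np.float64(561.9)], [np.float64(565.0), np.float64(561.2)], [np.float64(565.3), np.float64(560.9)]]
pad rear/front x mm [[np.float64(566.8), np.float64(559.6)], [np.float64(566.9), np.float64(559.2)], [np.float64(566.9), np.float64(559.6)], [np.float64(572.7), np.float64(568.9)], [np.float64(571.8), np.float64(568.3)], [np.float64(571.8), np.float64(567.6)]]
```

```bash
python3 -m handwheel '[[0,0.06,0,0,0,-0.01,1],[0,0.06,0,0,0,-0.01,1],[0,0,0,0.05,0,0,1],[0,0,0,0.05,0,0,1],[0,0,0,0.04,0,0,1],[0,0,0,0,0,0,1],[0,0,0,0,0,0,1],[0,0,0,0,0,0,1],[0,0,0,0,0,0,1]]'
python3 - <<'E'
from pad import *
s=sense();print(s['ft_force'],s['ft_torque'],s['tcp_pos'],s['orientation'])
w=capture("wrist");np.save("wc.npy",w,allow_pickle=True);pad(w,.563)
E
```

```text
clock: 25.87
tcp_pos: [0.5012, -0.0045, 0.0254]
orientation: [179.9, 0.3, -0.7]
ft_force: [-12.1, -0.5, 7.7]
width: 0.0349
grip_force: 52.7
[-12.11224555  -0.47743508   7.71634788] [0.04453786 2.19935114 0.07462659] [ 0.50119181 -0.00445545  0.02542723] [179.93083745   0.26216209  -0.66409702]
pad rear/front x mm [[np.float64(567.7), np.float64(560.4)], [np.float64(568.1), np.float64(560.4)], [np.float64(567.7), np.float64(560.5)], [np.float64(572.4), np.float64(569.8)], [np.float64(572.4), np.float64(569.2)], [np.float64(572.3), np.float64(568.5)]]
```

```bash
python3 -m handwheel '[[0,0,0,0,0,-0.03,1],[0,0.03,0,0,0,-0.02,1],[0,0.03,0,0.04,0,0,1],[0,0,0,0.04,0,0,1],[0,0,0,0,0,0,1],[0,0,0,0,0,0,1],[0,0,0,0,0,0,1],[0,0,0,0,0,0,1]]'
python3 - <<'E'
from pad import *
s=sense();print(s['ft_force'],s['ft_torque'],s['tcp_pos'],s['orientation'])
w=capture("wrist");np.save("wd.npy",w,allow_pickle=True);pad(w,.565)
E
```

```text
clock: 26.58
tcp_pos: [0.5026, -0.0045, 0.0255]
orientation: [179.9, 0.0, -0.7]
ft_force: [-9.3, -1.2, 1.4]
width: 0.0351
grip_force: 51.9
[-9.34962954 -1.24939973  1.36404127] [0.05657641 1.93072927 0.01036748] [ 0.50256397 -0.00448641  0.02548397] [ 1.79943111e+02  4.06777113e-02 -6.68274024e-01]
pad rear/front x mm [[np.float64(579.3), np.float64(576.9)], [np.float64(569.3), np.float64(561.6)], [np.float64(578.4), np.float64(576.9)], [np.float64(573.0), np.float64(571.0)], [np.float64(572.0), np.float64(570.4)], [np.float64(572.0), np.float64(569.7)]]
```

```bash
python3 -m handwheel '[[0,0,0,0.035,0,0.01,1],[0,0,0,0,0,0,1],[0,0,0,0,0,0,1],[0,0,0,0,0,0,1],[0,0,0,0,0,0,1],[0,0,0,0,0,0,1]]'
python3 - <<'E'
from pad import *
s=sense();print(s['ft_force'],s['tcp_pos'],s['orientation'])
w=capture("wrist");np.save("we.npy",w,allow_pickle=True);pad(w,.565)
m=mask(w,(8,60,40),(28,255,255),(260,140,390,290)); C=[];L=[]
for r in range(190,285):
    i=np.flatnonzero(m[r])
    if 60<len(i): a,b=ray(w,i[0]-.5,r,.044),ray(w,i[-1]+.5,r,.044); C.append((a+b)/2); L.append(np.linalg.norm(a-b))
C=np.array(C);p=np.polyfit(C[:,0],C[:,1],1);print(len(C),"batten yaw",np.degrees(np.arctan(p[0])),np.mean(L),"y",np.polyval(p,.565))
g=cv2.cvtColor(w["color"],cv2.COLOR_RGB2GRAY).astype(float)
v0=int(proj(w,np.array([.566,0,.054]))[1])
for v in(v0-2,v0,v0+2):
    d=np.diff(g[v]); a=240+np.argmax(d[240:285])+.5; b=365+np.argmin(d[365:430])+.5; A,B=ray(w,a,v,.054),ray(w,b,v,.054); print(v,np.linalg.norm(A-B),(A+B)/2)
E
```

```text
clock: 27.13
tcp_pos: [0.5028, -0.0045, 0.0255]
orientation: [179.9, 0.1, -0.7]
ft_force: [-10.9, -0.5, 3.9]
width: 0.0347
grip_force: 52.2
[-10.94547643  -0.52936764   3.94109775] [ 0.5027799  -0.00449052  0.02545408] [ 1.79934354e+02  1.16626082e-01 -6.63792480e-01]
pad rear/front x mm [[np.float64(578.1), np.float64(576.8)], [np.float64(569.5), np.float64(561.9)], [np.float64(579.3), np.float64(577.2)], [np.float64(578.8), np.float64(571.3)], [np.float64(572.3), np.float64(570.6)], [np.float64(572.6), np.float64(570.0)]]
81 batten yaw -0.6634103981127021 0.035231948189715576 y -0.003167354158935501
187 0.055551136124426005 [ 0.56679041 -0.00599641  0.054     ]
189 0.04873912432055061 [ 0.56616961 -0.00253535  0.054     ]
191 0.048832453360531165 [ 0.56550703 -0.00252653  0.054     ]
```

```bash
python3 -m handwheel '[[0,0,0,0,0,0,1],[0,0,0,0,0,0,1],[0,0,0,0,0,0,1],[0,0,0,0,0,0,1],[0,0,0,0,0,0,1],[0,0,0,0,0,0,1],[0,0,0,0,0,0,1],[0,0,0,0,0,0,1],[0,0,0,0,0,0,1],[0,0,0,0,0,0,1]]' && python3 -c "
from plant import *
print(sense()['ft_force']); print(hand_in())"
```

```text
clock: 28.02
tcp_pos: [0.5028, -0.0045, 0.0255]
orientation: [179.9, 0.1, -0.7]
ft_force: [-10.3, -0.0, 3.7]
width: 0.0346
grip_force: 52.2
[-10.33351695  -0.02128745   3.73544151]
the job is handed in; nothing more can be done
None
```

I handed the job in at 28 s: the knob is released with the pointer about 0.2 mm from the mark, and the batten is flat on the panel, square to the pad and within about 0.6 mm of its centre. It is held at about 10 N with the pad pressed in about 9.5 mm of its 20 mm travel.

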